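# Snap the sample hook onto the stock box's eyebolt

### The job

Take the snap hook out of its wooden stand and push its sprung gate onto the ring of the eyebolt on the front of the stock box until the ring is inside and the gate has flicked shut behind it. Leave the hook hanging free from the ring, touching nothing else. Work by feel: never press hook and ring together with more than 25 N, and leave the jar, the padlock and the small carton where they are.

Things in the scene. Friction and masses are not known exactly. Their poses are not given: they have to be found in the camera images.
- stockbox: Fixed cream wooden stock box, 120 mm deep, 170 mm wide, front board 195 mm tall, with a steel eyebolt on its front. Origin: foot of the middle of its front face; x points into the box (the way to push the hook), y to its left, z up.
- ring_height (a point): Point on the stock box's front face, 180 mm up, where the rigid eyebolt sticks straight out along -x. Its level ring: 7 mm round bar, 47 mm diameter to the bar's centre line (40 mm clear). It is screwed in to a depth that differs each time and is not measured: the bar at the ring's near side lies anywhere from 63 to 124 mm in front of this point; find it by sight or feel. Axes as the box.
- hook_grip (a point): Centre of the orange grip sleeve (30 mm along x, 16 mm thick along y, 52 mm high) on the back of the steel (about 220 g) snap hook, which starts upright in the stand. Axes: x towards the gate side, y across the thickness, z up to the crown. The hook's top is 40 mm above this point, the bottom of its eye 86.5 mm below.
- hook_mouth (a point): Middle of the hook's mouth, closed by the gate: 42 mm ahead (x) of the sleeve's centre and 8 mm below it; axes as hook_grip. The ring's bar can press the gate from 15 mm below this point (hinge knuckle) up to 14 mm above it (lower end of the nose). First touch on the gate: bar's centre about 2 mm beyond (+x of) this point.
- hook_crown (a point): Underside of the crown, where the ring's bar lies once hung; 27 mm ahead (x) of the sleeve's centre and 29.5 mm above it. Clear inside: spine 10 mm behind this point, shut gate 4 mm ahead, gate's tip about 20 mm below. With the bar pushed in nearly to the spine, lowering the hook lets the bar slip over the gate's tip up to here, and the gate flicks shut.
- gate (a joint): Angle of the hook's brass gate (7 mm bar, 38 mm long, hinged at the mouth's lower end, tip inside the nose), rad: 0 shut, up to 1.15 as it swings inward. Its spring needs a push of about 4 N to start opening, rising to about 6 N. Pushed in level at mid-mouth the bar meets the spine, without passing the gate's tip, about 23 mm after first touch.
- stand: Fixed wooden block, 90 x 60 x 42 mm high, with a 38 x 11 mm slot 30 mm deep, lengthways along its x; origin at the centre of its underside. The hook's eye stands 30 mm deep in the slot, gate towards the stand's +x.
- jar_mid (a point): Bystander: glass jar with red cap, 64 mm across, 85 mm tall; its centre, half-way up.
- padlock_mid (a point): Bystander: brass padlock lying flat, 45 x 50 x 22 mm plus shackle; centre of its body.
- hingepack_mid (a point): Bystander: small closed carton, 90 x 60 x 30 mm; its centre.
There are look-alikes about, which are no part of the job. Leave any green look-alike of the part that bears hook_grip alone. What is shaped like the stand but turquoise is not meant.

How it is judged:
On the way, in this order (a step that is already met when the one before it is completed fails the run):
1. the hook is lifted out of the stand (height (world z) of hook_grip above 0.145 m and contact force between hook and stand below 0.1 N), for 0.1 s.
2. the eyebolt's ring pushes the gate open (value of joint gate above 0.3 rad and contact force between hook and stockbox above 1 N), for 0.05 s.
3. the gate has flicked shut (value of joint gate below 0.1 rad), for 0.2 s.
At the end, for the whole second after the job is handed in: The hook hangs at rest from the eyebolt's ring with its gate shut (under 0.1 rad): the centre of its sleeve 12 to 42 mm below the ring's level, 60 to 185 mm in front of the box's face and within 35 mm of its middle, tilted less than 0.5 rad, carried by the ring alone and slower than 0.05 m/s (value of joint gate below 0.1 rad and contact force between hook and stockbox above 0.8 N and z of hook_grip in the frame of stockbox between 0.138 and 0.168 m and x of hook_grip in the frame of stockbox between -0.185 and -0.06 m and y of hook_grip in the frame of stockbox between -0.035 and 0.035 m and angle between hook_grip's own z axis and vertical below 0.5 rad and linear speed of hook below 0.05 m/s); the robot touches nothing.
It fails at once if hook and eyebolt or box pressed together with more than 25 N (contact force between hook and stockbox above 25 N).
It fails at once if jar moved by more than 20 mm (distance of jar_mid from where it was at the start of the episode above 0.02 m).
It fails at once if padlock moved by more than 20 mm (distance of padlock_mid from where it was at the start of the episode above 0.02 m).
It fails at once if small carton moved by more than 20 mm (distance of hingepack_mid from where it was at the start of the episode above 0.02 m).
It also fails if it takes over 53 s, if anything falls off the work surface, if the arm or the gripper's body presses on something with over 40 N, if the wrist force passes 120 N, or if a joint passes its speed limit or range.

### The arm

A 6-joint arm with a two-finger parallel gripper is mounted at the origin on the work surface. World frame = base frame: x ahead of the robot, y to its left, z up, the work surface at z = 0. Lengths are in m, angles in rad, forces in N, time in s.
With the tool pointing down it reaches from about 0.275 to 0.775 m from the base axis. Payload 14.6 kg.
Tool frame: the origin (TCP) lies at the very end of the fingers, on their centre line; the grasp point (between the pads) lies 19 mm behind it; z points along the fingers, y is the line along which they close (so a half turn about z gives the same grasp; the last joint's range is limited). The gripper opens to 85 mm and grips with 20 to 120 N. Pads are 22 mm wide; open, the fingers measure 114 mm over their backs; the gripper's body (76 mm by 85 mm) begins 54 mm behind the grasp point. The pads swing forward as they close: fully open they stand 13 mm farther back than shut.
Start: joints at [1.166, 0.263, -0.048, 1.259, 0, 1.415], TCP at [0.13, 0.509, 0.206] pointing down, gripper open.
Joint ranges: [-2.65, 2.65], [-0.89, 1.7], [-1.18, 1.37], [-2.13, 2.11], [-1.35, 1.29], [-3.14, 3.14]. Speed limits (rad/s): [1.89, 1.89, 2.57, 2.79, 3.14, 3.14].

### API

Orientations are given as a 3x3 rotation matrix whose columns are the frame's x, y, z axes.
In Python, from workcell import ctrl gives the robot as it stands. The module is installed in compiled form; this text tells all that it offers.
- The arm moves only by the tool arm_command, never from a script. Its argument "motion" is a list of rows, each an object of numbers: "tx", "ty", "tz": the shift along the tool's x, y, z in mm; "rx", "ry", "rz": the turn, a rotation vector about the tool's x, y, z in degrees; "gripper": the closure, from -1 (fully open) to 1 (shut). In form: [{"tx": .., "ty": .., "tz": .., "rx": .., "ry": .., "rz": .., "gripper": ..}, ...]. A call has 1 to 8 rows; each row shifts and turns the commanded pose from where the row before left it, along the tool's axes as they then stand; what a row does not reach is not made up. A row lasts 1/10 s, in which the tool goes at most 50 mm and 8.59 degrees, less where a joint would pass 70% of its speed; a pose out of reach is approached as far as the arm can. A call with a gripper value outside its range is refused whole. The fingers move at their own pace and stop on an object; "grip_force" is the grip in N (left out, the last holds). Time passes only in rows, so rows that do not move let the fingers close. It gives the time, the measured TCP pose, the force, the opening and the grip force at its end, in the units of the state.
- ctrl.state(): the state, without advancing time (a new reading comes with each control period).
- ctrl.camera(name): name is "scene" or "top"; returns (picture, depth): 400x640x3 uint8, red, green, blue; 400x640 float32, m along the optical axis (not along the pixel's ray), 0 where there is no reading.
- ctrl.camera_params(name): a dict with "mtx" (3x3 intrinsics, pixels), "eye" and "rotation" of the camera in the world. Camera axes: x right, y down, z forward; pixel columns grow to the right and rows downward; lengths in m; the calibration is good to about 2 mm. A picture is of the moment at which its call begins. camera_params takes no time and is no camera call.
- ctrl.sign_off(): hands the job in; it is judged then, once.
The state is a dict: "t": time; "joint_positions": joint angles; "joint_velocities": joint speeds; "tau": joint torques, N m; "ee_pos": TCP position; "eef_rot": TCP orientation; "contact_force": force on the tool from outside, world axes, zero at the start; "torque": the same for the moment, N m; "gripper_width": finger opening in m; "grasp_force": force on a finger pad.
Only numpy, scipy, OpenCV 4.12 (cv2) and the standard library are available. Lean on these libraries where they do the work, as an engineer would, in place of code of your own. Each camera call takes 0.05 s, during which the arm holds its last target. There are 200 camera calls.

## Working session

There is one attempt and no reset: what is moved stays moved. The work goes in short steps, Python scripts to look and compute and a tool call to move; the robot and the scene stay as the last step left them, time stands still between calls to the robot, and variables do not carry over. Pictures are saved under pics/ and viewed, at most 10 in all, crops included, and the job is handed in when it is done.

Besides the shell and the picture viewer there is one more tool, called as name(argument=value, ...) on one line, values as JSON. arm_command: Moves the arm, as the interface text tells. Its arguments: {"type":"object","properties":{"motion":{"type":"array","items":{"type":"object","properties":{"tx":{"type":"number"},"ty":{"type":"number"},"tz":{"type":"number"},"rx":{"type":"number"},"ry":{"type":"number"},"rz":{"type":"number"},"gripper":{"type":"number"}}}},"grip_force":{"type":"number"}},"required":["motion"]}

```bash
mkdir -p pics
cat > h.py <<'E'
import numpy as np,cv2
from workcell import ctrl
def grab(n):
    p,d=ctrl.camera(n); np.savez('%s.npz'%n,p=p,d=d); return p,d
def load(n):
    z=np.load('%s.npz'%n); return z['p'],z['d']
def ray(n,u,v):
    c=ctrl.camera_params(n); R=np.array(c['rotation']); e=np.array(c['eye'])
    return e,R@np.linalg.solve(np.array(c['mtx']),[u,v,1.0])
def pt(n,u,v,d):
    e,r=ray(n,u,v); return e+r*d
def onz(n,u,v,z):
    e,r=ray(n,u,v); return e+r*(z-e[2])/r[2]
def tri(n1,a,n2,b):
    e1,r1=ray(n1,*a); e2,r2=ray(n2,*b); r1=r1/np.linalg.norm(r1); r2=r2/np.linalg.norm(r2)
    s=np.linalg.lstsq(np.c_[r1,-r2],e2-e1,rcond=None)[0]
    p,q=e1+s[0]*r1,e2+s[1]*r2
    return (p+q)/2,np.linalg.norm(p-q)
def save(f,p,box=None,k=1):
    if box: p=p[box[1]:box[3],box[0]:box[2]]
    cv2.imwrite('pics/'+f,cv2.resize(p[:,:,::-1],None,fx=k,fy=k,interpolation=cv2.INTER_CUBIC))
E
python3 - <<'E'
from h import *
for n in('scene','top'):
    p,d=grab(n); save(n+'0.png',p)
    c=ctrl.camera_params(n); print(n,np.round(c['eye'],3),np.round(c['rotation'],3).tolist(),np.round(c['mtx'],1).tolist())
s=ctrl.state();print(s['t'],s['ee_pos'],np.round(s['eef_rot'],3).tolist(),s['contact_force'])
E
```

```text
scene [0.952 0.44  0.966] [[-0.746, 0.557, -0.366], [0.666, 0.614, -0.423], [-0.011, -0.559, -0.829]] [[382.6, 0.0, 320.7], [0.0, 382.6, 199.0], [0.0, 0.0, 1.0]]
top [0.377 0.009 1.419] [[0.024, -0.985, 0.169], [-1.0, -0.022, 0.014], [-0.01, -0.169, -0.986]] [[487.4, 0.0, 318.5], [0.0, 487.4, 198.9], [0.0, 0.0, 1.0]]
0.1 [0.12970445 0.50847699 0.20546519] [[-0.969, 0.247, -0.0], [0.247, 0.969, -0.001], [0.0, -0.001, -1.0]] [-0.18672066 -0.51546674 -0.02528958]
```

View pics/scene0.png

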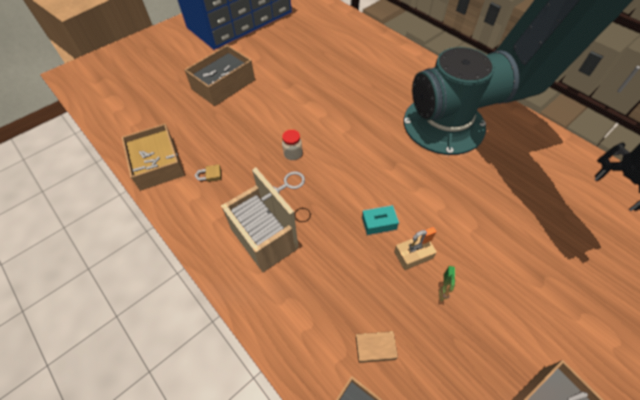

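View pics/top0.png

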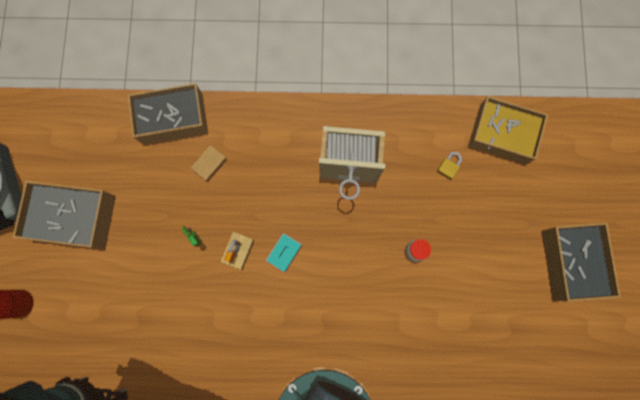

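Scene picture: the hook with the orange sleeve stands in the wooden stand at about (426,238), and the green look-alike is at (449,278). The turquoise stand is at (380,219), the ring at (294,181) with its shadow at (303,214), the jar at (291,145), the padlock at (210,173) and the carton at (376,346).
Top picture: wooden stand with the hook at (236,249), green at (191,236), turquoise at (284,252), box at (352,157) and ring at (349,190).
The orange sleeve in the natural-wood stand fits the description. I'll confirm it in enlarged crops.

Run:
```python
from h import *
a,_=load('scene'); b,_=load('top')
f=lambda p,x,y,w,h,k:cv2.resize(p[y:y+h,x:x+w,::-1],None,fx=k,fy=k,interpolation=cv2.INTER_CUBIC)
# hook: scene x385-465,y215-275 ; top x205-285(80),y225-285  (k=5 ->400x300 each)
o=np.vstack([np.hstack([f(a,385,215,80,60,5),f(b,205,220,80,60,5)]),np.hstack([f(a,220,160,100,75,4),f(b,310,145,80,60,5)])])
cv2.imwrite('pics/crop1.png',o); print(o.shape)
```

```text
(600, 800, 3)
```

View pics/crop1.png

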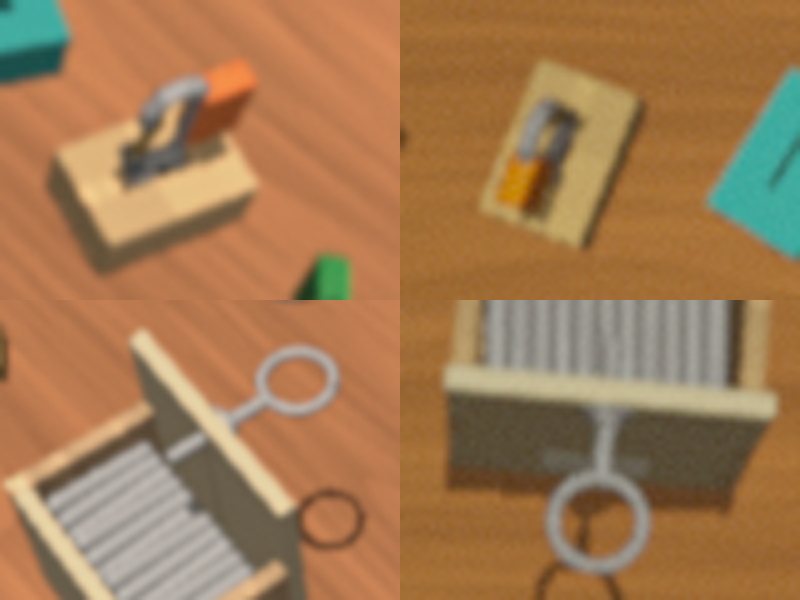

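The crop confirms it: the orange-sleeved steel hook stands in the natural-wood stand, its gate side towards upper right in the top view, and green is a separate piece. The ring centre in the crop is at (297,380) in the scene part and (598,521) in the top part.

```bash
cat >> h.py <<'E'
def cp(U,V,X,Y,k): return ((U+.5)/k-.5+X,(V+.5)/k-.5+Y)
E
python3 - <<'E'
from h import *
np.set_printoptions(precision=4,suppress=True)
T1=lambda U,V:cp(U-400,V,205,220,5); S1=lambda U,V:cp(U,V,385,215,5)
T2=lambda U,V:cp(U-400,V-300,310,145,5); S2=lambda U,V:cp(U,V-300,220,160,4)
print('ring',tri('scene',S2(297,380),'top',T2(598,520.5)))
for q in [(447,390),(776,417),(447,369),(776,395)]: print('board',onz('top',*T2(*q),.195))
for q in [(132,341),(275,513),(147,333),(296,508)]: print('board scene',onz('scene',*S2(*q),.195))
c=[onz('top',*T1(*q),.042) for q in [(545,60),(640,98),(582,248),(482,208)]]
print('stand',c,np.mean(c,0))
c=[onz('scene',*S1(*q),.042) for q in [(52,157),(112,247),(258,185)]]
print('stand scene',c)
print('board tri L/R', tri('scene',S2(140,338),'top',T2(447,369)))
for n in('scene','top'):
    p,d=load(n); h=cv2.cvtColor(p,cv2.COLOR_RGB2HSV).astype(int)
    m=(h[...,1]>190)&(h[...,0]<16)&(h[...,2]>150)
    box=(385,465,215,275) if n=='scene' else (205,285,220,280)
    mm=np.zeros_like(m); mm[box[2]:box[3],box[0]:box[1]]=m[box[2]:box[3],box[0]:box[1]]
    v,u=np.nonzero(mm&(d>0)); P=np.array([pt(n,a,b,d[b,a]) for a,b in zip(u,v)]); P=P[P[:,2]>.05]
    print(n,len(P),P.mean(0),P.min(0),P.max(0))
    # ring points from depth
    box=(280,310,168,195) if n=='scene' else (335,365,176,204)
    P=np.array([pt(n,a,b,d[b,a]) for a in range(*box[:2]) for b in range(*box[2:]) if d[b,a]>0]); P=P[(P[:,2]>.15)&(P[:,2]<.21)]
    print(' ring pts',len(P),P.mean(0),P.min(0),P.max(0))
    if n=='top':
        P=np.array([pt(n,a,b,d[b,a]) for a in range(310,395) for b in range(120,190) if d[b,a]>0]);P=P[(P[:,2]>.185)&(P[:,2]<.21)]; print(' board',len(P),P[:,2].mean(),P.min(0),P.max(0))
E
```

```text
ring (array([ 0.6174, -0.0515,  0.1817]), np.float64(0.000574462518072093))
board [0.682  0.0278 0.195 ]
board [ 0.6713 -0.1419  0.195 ]
board [0.6931 0.028  0.195 ]
board [ 0.6829 -0.1419  0.195 ]
board scene [ 0.6815 -0.1384  0.195 ]
board scene [0.6954 0.0244 0.195 ]
board scene [ 0.6705 -0.1372  0.195 ]
board scene [0.6839 0.0301 0.195 ]
stand [array([0.5135, 0.2678, 0.042 ]), array([0.4932, 0.2127, 0.042 ]), array([0.4084, 0.2413, 0.042 ]), array([0.4293, 0.2988, 0.042 ])] [0.4611 0.2552 0.042 ]
stand scene [array([0.4982, 0.2156, 0.042 ]), array([0.514 , 0.2717, 0.042 ]), array([0.4296, 0.2999, 0.042 ])]
board tri L/R (array([ 0.6941, -0.0013,  0.3313]), np.float64(0.08880328996065688))Traceback (most recent call last):
  File "<stdin>", line 18, in <module>
IndexError: too many indices for array: array is 1-dimensional, but 2 were indexed
```

Run:
```python
from h import *
np.set_printoptions(precision=4,suppress=True)
ya=np.radians(-19); ex=np.array([np.cos(ya),np.sin(ya),0]); ey=np.array([-ex[1],ex[0],0]); C=np.array([.4612,.256,0])
for n,box in(('scene',(405,440,222,260)),('top',(222,245,235,265))):
    p,d=load(n)
    P=[];col=[];uv=[]
    for b in range(box[2],box[3]):
        for a in range(box[0],box[1]):
            q=pt(n,a,b,d[b,a])
            if d[b,a]>0 and q[2]>.055: P.append(q);col.append(p[b,a]);uv.append((a,b))
    P=np.array(P);col=np.array(col).astype(int)
    o=(col[:,0]-col[:,2]>90)&(P[:,2]>.06)
    L=np.c_[(P-C)@ex,(P-C)@ey,P[:,2]]
    print(n,'orange',o.sum(),np.percentile(L[o],[5,25,50,75,95],axis=0))
    print('  grey',(~o).sum(),np.percentile(L[~o],[5,50,95],axis=0))
    U=np.array(uv); print('  uv orange',U[o].min(0),U[o].max(0),U[o].mean(0), 'hi z pts', L[o][L[o][:,2]>.118].mean(0))
p,d=load('top')
for n,box in(('scene',(280,310,168,195)),('top',(335,365,176,204))):
    p,d=load(n)
    P=np.array([pt(n,a,b,d[b,a]) for a in range(*box[:2]) for b in range(*box[2:]) if d[b,a]>0]); P=P[(P[:,2]>.165)&(P[:,2]<.21)]
    print(n,' ring pts',len(P),P.mean(0),P.min(0),P.max(0))
p,d=load('top')
P=np.array([pt('top',a,b,d[b,a]) for a in range(310,395) for b in range(120,190) if d[b,a]>0]);P=P[(P[:,2]>.187)&(P[:,2]<.21)&(P[:,0]<.705)&(P[:,0]>.66)]
print('board',len(P),P.mean(0),P.min(0),P.max(0),np.degrees(np.arctan(np.polyfit(P[:,1],P[:,0],1)[0])))
```

```text
scene orange 102 [[-0.0325 -0.0031  0.0895]
 [-0.0273  0.0045  0.1043]
 [-0.0224  0.0094  0.1195]
 [-0.0154  0.01    0.1227]
 [-0.0085  0.0109  0.1243]]
  grey 204 [[-0.0126 -0.0021  0.0593]
 [ 0.0066  0.0043  0.0915]
 [ 0.0256  0.0101  0.1348]]
  uv orange [424 228] [435 241] [429.8725 234.2059] hi z pts [-0.0215  0.0041  0.1225]
top orange 71 [[-0.0336 -0.0059  0.1109]
 [-0.0282 -0.0048  0.1207]
 [-0.022  -0.0005  0.1233]
 [-0.0157  0.0052  0.1261]
 [-0.0103  0.0093  0.1278]]
  grey 127 [[-0.0264 -0.006   0.06  ]
 [ 0.0058 -0.0011  0.1013]
 [ 0.0244  0.0056  0.137 ]]
  uv orange [224 250] [233 261] [228.1831 255.9014] hi z pts [-0.0219  0.0014  0.1241]
scene  ring pts 162 [ 0.6236 -0.0507  0.1813] [ 0.5921 -0.0769  0.1764] [ 0.6633 -0.0249  0.1851]Traceback (most recent call last):
  File "<stdin>", line 20, in <module>
  File "h.py", line 11, in pt
    e,r=ray(n,u,v); return e+r*d
        ~~~^^^^^^^
  File "h.py", line 8, in ray
    c=ctrl.camera_params(n); R=np.array(c['rotation']); e=np.array(c['eye'])
ValueError: time passes only in moves, steps and waits
```

arm_command(motion=[{"tx":-45,"ty":-20,"gripper":0},{"tx":-45,"ty":-20,"gripper":0},{"tx":-45,"ty":-20,"gripper":0},{"tx":-45,"ty":-20,"gripper":0},{"tx":-45,"ty":-20,"gripper":0},{"tx":-45,"ty":-20,"gripper":0},{"tx":-45,"ty":-20,"gripper":0},{"tx":-45,"ty":-20,"gripper":0}])

```text
validation failed for argument at $.mo...
```

arm_command(motion=[{"rz":4.7,"gripper":0},{"gripper":0},{"gripper":0}])

```text
validation failed for argument at $.mo...
```

```bash
cat >> h.py <<'E'
_c={}
def ray(n,u,v):
    if n not in _c: _c[n]=ctrl.camera_params(n)
    c=_c[n]; return np.array(c['eye']),np.array(c['rotation'])@np.linalg.solve(np.array(c['mtx']),[u,v,1.0])
def go(t,yaw=None):
    s=ctrl.state(); R=np.array(s['eef_rot']); y=np.degrees(np.arctan2(-R[1,0],-R[0,0]))
    print('t',s['t'],'pos',np.round(s['ee_pos'],4),'yaw(-x)',round(y,2),'z',np.round(R[:,2],4),'w',round(s['gripper_width'],4),'F',np.round(s['contact_force'],2))
    print('tool mm',np.round(R.T@(np.array(t)-s['ee_pos'])*1000,1), 'rz' , None if yaw is None else round(-(yaw-y),2))
E
python3 - <<'E'
from h import *
np.set_printoptions(precision=4,suppress=True)
go([.4415,.2649,.0795],-19)
p,d=load('top')
P=np.array([pt('top',a,b,d[b,a]) for a in range(310,395) for b in range(120,205) if d[b,a]>0])
Q=P[(P[:,2]>.187)&(P[:,2]<.21)&(P[:,0]<.705)&(P[:,0]>.66)]
print('board',len(Q),Q.mean(0),Q.min(0),Q.max(0),np.degrees(np.arctan(np.polyfit(Q[:,1],Q[:,0],1)[0])))
Q=P[(P[:,2]>.165)&(P[:,2]<.21)&(P[:,0]<.655)]
print('ring',len(Q),Q.mean(0),Q.min(0),Q.max(0))
E
```

```text
t 0.1 pos [0.1297 0.5085 0.2055] yaw(-x) -14.31 z [-0.0004 -0.0009 -1.    ] w 0.0855 F [-0.19 -0.52 -0.03]
tool mm [-362.3 -158.8  126.1] rz 4.69
board 372 [ 0.6829 -0.0577  0.1941] [ 0.6658 -0.1401  0.187 ] [0.698  0.0281 0.2019] 4.116290940569731
ring 164 [ 0.62   -0.0517  0.1827] [ 0.5924 -0.0772  0.1763] [ 0.6535 -0.0253  0.1919]
```

arm_command(motion=[{"tx":-45,"ty":-20,"tz":0,"rx":0,"ry":0,"rz":0,"gripper":0},{"tx":-45,"ty":-20,"tz":0,"rx":0,"ry":0,"rz":0,"gripper":0}])

```text
t: 0.3
ee_pos: [0.2072, 0.4471, 0.2054]
eef_rot: [[-0.97, 0.244, -0.0], [0.244, 0.97, -0.001], [0.0, -0.001, -1.0]]
contact_force: [0.2, 0.9, 0.4]
gripper_width: 0.0588
grasp_force: 0.0
```

All keys are required in every row.

arm_command(motion=[{"tx":-45,"ty":-20,"tz":0,"rx":0,"ry":0,"rz":0,"gripper":0},{"tx":-45,"ty":-20,"tz":0,"rx":0,"ry":0,"rz":0,"gripper":0},{"tx":-45,"ty":-20,"tz":0,"rx":0,"ry":0,"rz":0,"gripper":0},{"tx":-45,"ty":-20,"tz":0,"rx":0,"ry":0,"rz":0,"gripper":0},{"tx":-45,"ty":-20,"tz":0,"rx":0,"ry":0,"rz":0,"gripper":0},{"tx":-45,"ty":-20,"tz":0,"rx":0,"ry":0,"rz":0,"gripper":0},{"tx":0,"ty":0,"tz":0,"rx":0,"ry":0,"rz":4.5,"gripper":0},{"tx":0,"ty":0,"tz":0,"rx":0,"ry":0,"rz":0,"gripper":0}])

```text
t: 1.1
ee_pos: [0.4397, 0.2637, 0.2054]
eef_rot: [[-0.945, 0.326, -0.001], [0.326, 0.945, -0.0], [0.001, -0.001, -1.0]]
contact_force: [0.4, 0.2, -0.8]
gripper_width: 0.0427
grasp_force: 0.0
```

Run:
```python
from h import *
go([.4415,.2649,.0795],-19)
```

```text
t 1.1 pos [0.4397 0.2637 0.2054] yaw(-x) -19.03 z [-1.e-03 -3.e-04 -1.e+00] w 0.0427 F [ 0.4   0.21 -0.82]
tool mm [ -1.5   1.8 125.9] rz -0.03
```

arm_command(motion=[{"tx":-1.5,"ty":2,"tz":30,"rx":0,"ry":0,"rz":0,"gripper":0},{"tx":0,"ty":0,"tz":30,"rx":0,"ry":0,"rz":0,"gripper":0},{"tx":0,"ty":0,"tz":25,"rx":0,"ry":0,"rz":0,"gripper":0},{"tx":0,"ty":0,"tz":20,"rx":0,"ry":0,"rz":0,"gripper":0},{"tx":0,"ty":0,"tz":15,"rx":0,"ry":0,"rz":0,"gripper":0},{"tx":0,"ty":0,"tz":6,"rx":0,"ry":0,"rz":0,"gripper":0},{"tx":0,"ty":0,"tz":0,"rx":0,"ry":0,"rz":0,"gripper":0}])

```text
t: 1.8
ee_pos: [0.4402, 0.2665, 0.0795]
eef_rot: [[-0.947, 0.32, -0.001], [0.32, 0.947, -0.0], [0.001, -0.001, -1.0]]
contact_force: [-0.6, 0.1, -0.7]
gripper_width: 0.0429
grasp_force: 0.0
```

Run:
```python
from h import *
go([.4415,.2649,.0795],-19)
a,_=grab('scene'); b,_=grab('top')
f=lambda p,x,y,w,h,k:cv2.resize(p[y:y+h,x:x+w,::-1],None,fx=k,fy=k,interpolation=cv2.INTER_CUBIC)
cv2.imwrite('pics/grasp.png',np.hstack([f(a,385,205,80,80,5),f(b,195,210,80,80,5)]))
```

```text
t 1.8 pos [0.4402 0.2665 0.0795] yaw(-x) -18.69 z [-1.1e-03 -4.0e-04 -1.0e+00] w 0.0429 F [-0.64  0.08 -0.73]
tool mm [-1.7 -1.1  0. ] rz 0.31
```

View pics/grasp.png

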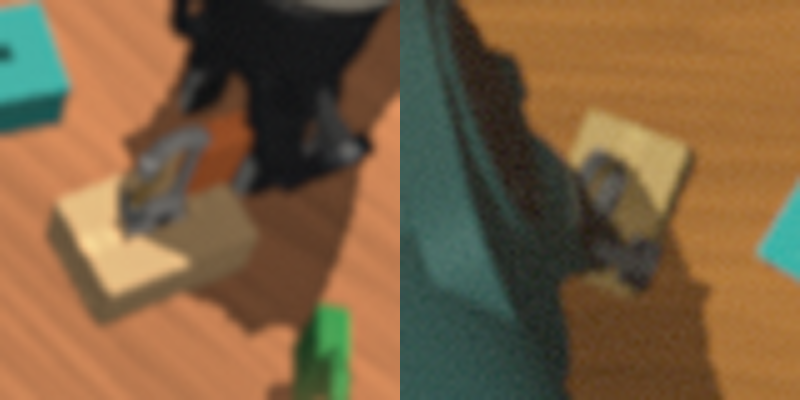

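The fingers stand astride the orange sleeve, with the near finger at (245,175) and the far one at (190,95) in the scene crop. Closing now.

arm_command(motion=[{"tx":-2,"ty":-1,"tz":0,"rx":0,"ry":0,"rz":0,"gripper":0.4},{"tx":0,"ty":0,"tz":0,"rx":0,"ry":0,"rz":0,"gripper":1},{"tx":0,"ty":0,"tz":0,"rx":0,"ry":0,"rz":0,"gripper":1},{"tx":0,"ty":0,"tz":0,"rx":0,"ry":0,"rz":0,"gripper":1},{"tx":0,"ty":0,"tz":0,"rx":0,"ry":0,"rz":0,"gripper":1},{"tx":0,"ty":0,"tz":0,"rx":0,"ry":0,"rz":0,"gripper":1}], grip_force=60)

```text
t: 2.5
ee_pos: [0.4432, 0.2646, 0.0806]
eef_rot: [[-0.947, 0.323, 0.001], [0.323, 0.947, 0.0], [-0.001, 0.001, -1.0]]
contact_force: [-1.9, -1.4, 5.8]
gripper_width: 0.0146
grasp_force: 59.6
```

arm_command(motion=[{"tx":0,"ty":0,"tz":-8,"rx":0,"ry":0,"rz":0,"gripper":1},{"tx":0,"ty":0,"tz":-12,"rx":0,"ry":0,"rz":0,"gripper":1},{"tx":0,"ty":0,"tz":-15,"rx":0,"ry":0,"rz":0,"gripper":1},{"tx":0,"ty":0,"tz":-20,"rx":0,"ry":0,"rz":0,"gripper":1},{"tx":0,"ty":0,"tz":-20,"rx":0,"ry":0,"rz":0,"gripper":1},{"tx":0,"ty":0,"tz":-15,"rx":0,"ry":0,"rz":0,"gripper":1},{"tx":0,"ty":0,"tz":0,"rx":0,"ry":0,"rz":0,"gripper":1}])

```text
t: 3.2
ee_pos: [0.4436, 0.2648, 0.1719]
eef_rot: [[-0.947, 0.322, 0.003], [0.322, 0.947, 0.001], [-0.002, 0.002, -1.0]]
contact_force: [0.2, 0.7, -2.7]
gripper_width: 0.0143
grasp_force: 58.8
```

Run:
```python
from h import *
go([.520,-.045,.1706],-4)
a,_=grab('scene'); b,_=grab('top')
f=lambda p,x,y,w,h,k:cv2.resize(p[y:y+h,x:x+w,::-1],None,fx=k,fy=k,interpolation=cv2.INTER_CUBIC)
cv2.imwrite('pics/lift.png',np.hstack([f(a,385,180,80,80,5),f(b,195,210,80,80,5)]))
```

```text
t 3.2 pos [0.4436 0.2648 0.1719] yaw(-x) -18.81 z [ 0.0029  0.0012 -1.    ] w 0.0143 F [ 0.24  0.65 -2.73]
tool mm [-172.3 -268.6    1.2] rz -14.81
```

View pics/lift.png

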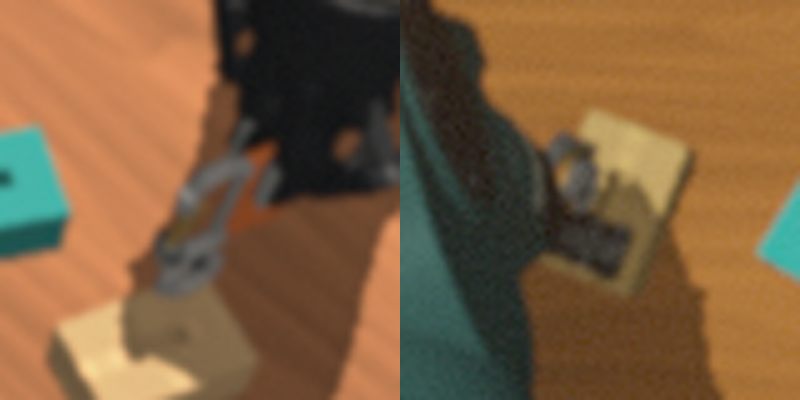

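The hook is out of the slot, its lower end at (175,285) in the scene crop clear above the stand, and upright in the grip. Carrying it to the ring.

arm_command(motion=[{"tx":-14,"ty":-20,"tz":0,"rx":0,"ry":0,"rz":0,"gripper":1},{"tx":-24,"ty":-37,"tz":0,"rx":0,"ry":0,"rz":0,"gripper":1},{"tx":-24,"ty":-37,"tz":0,"rx":0,"ry":0,"rz":0,"gripper":1},{"tx":-24,"ty":-37,"tz":0,"rx":0,"ry":0,"rz":0,"gripper":1},{"tx":-24,"ty":-37,"tz":0,"rx":0,"ry":0,"rz":0,"gripper":1},{"tx":-24,"ty":-37,"tz":0,"rx":0,"ry":0,"rz":0,"gripper":1},{"tx":-18,"ty":-30,"tz":0,"rx":0,"ry":0,"rz":0,"gripper":1},{"tx":-10,"ty":-20,"tz":0,"rx":0,"ry":0,"rz":0,"gripper":1}])

```text
t: 4.1
ee_pos: [0.5137, -0.0315, 0.1688]
eef_rot: [[-0.946, 0.324, -0.001], [0.324, 0.946, 0.0], [0.001, -0.0, -1.0]]
contact_force: [-0.1, 0.9, -2.3]
gripper_width: 0.0144
grasp_force: 59.0
```

arm_command(motion=[{"tx":0,"ty":-5,"tz":0,"rx":0,"ry":0,"rz":-5,"gripper":1},{"tx":0,"ty":0,"tz":0,"rx":0,"ry":0,"rz":-5,"gripper":1},{"tx":0,"ty":0,"tz":0,"rx":0,"ry":0,"rz":-4.5,"gripper":1},{"tx":0,"ty":0,"tz":0,"rx":0,"ry":0,"rz":0,"gripper":1},{"tx":0,"ty":0,"tz":0,"rx":0,"ry":0,"rz":0,"gripper":1}])

```text
t: 4.6
ee_pos: [0.5118, -0.0338, 0.1693]
eef_rot: [[-0.997, 0.078, -0.001], [0.078, 0.997, 0.0], [0.001, 0.0, -1.0]]
contact_force: [-0.4, -0.2, -2.7]
gripper_width: 0.0146
grasp_force: 59.0
```

Run:
```python
from h import *
go([.520,-.045,.1706],-4)
a,_=grab('scene'); b,_=grab('top')
f=lambda p,x,y,w,h,k:cv2.resize(p[y:y+h,x:x+w,::-1],None,fx=k,fy=k,interpolation=cv2.INTER_CUBIC)
cv2.imwrite('pics/appr.png',np.hstack([f(a,265,150,100,75,4),f(b,310,165,80,60,5)]))
```

```text
t 4.6 pos [ 0.5118 -0.0338  0.1693] yaw(-x) -4.45 z [-1.e-03  2.e-04 -1.e+00] w 0.0146 F [-0.43 -0.24 -2.72]
tool mm [ -9.  -10.6  -1.3] rz -0.45
```

View pics/appr.png

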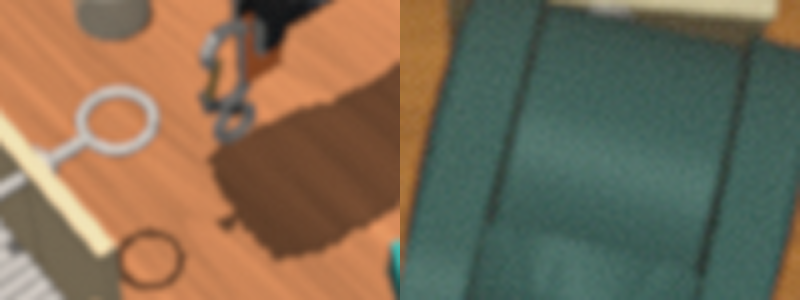

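The hook hangs upright in the fingers, gate (brass, at crop (213,75)) towards the ring at (117,120). The top view is hidden by the arm. I'll line up and approach.

arm_command(motion=[{"tx":-9,"ty":-10.5,"tz":-1.3,"rx":0,"ry":0,"rz":0,"gripper":1},{"tx":-8,"ty":0,"tz":0,"rx":0,"ry":0,"rz":0,"gripper":1},{"tx":-6,"ty":0,"tz":0,"rx":0,"ry":0,"rz":0,"gripper":1},{"tx":-4,"ty":0,"tz":0,"rx":0,"ry":0,"rz":0,"gripper":1},{"tx":-2,"ty":0,"tz":0,"rx":0,"ry":0,"rz":0,"gripper":1},{"tx":0,"ty":0,"tz":0,"rx":0,"ry":0,"rz":0,"gripper":1}])

```text
t: 5.3
ee_pos: [0.5405, -0.0464, 0.171]
eef_rot: [[-0.997, 0.075, -0.0], [0.075, 0.997, 0.0], [0.0, 0.0, -1.0]]
contact_force: [-0.3, 1.3, -0.9]
gripper_width: 0.0145
grasp_force: 59.0
```

arm_command(motion=[{"tx":-2,"ty":0,"tz":0,"rx":0,"ry":0,"rz":0,"gripper":1},{"tx":-2,"ty":0,"tz":0,"rx":0,"ry":0,"rz":0,"gripper":1},{"tx":-2,"ty":0,"tz":0,"rx":0,"ry":0,"rz":0,"gripper":1},{"tx":-1,"ty":0,"tz":0,"rx":0,"ry":0,"rz":0,"gripper":1},{"tx":0,"ty":0,"tz":0,"rx":0,"ry":0,"rz":0,"gripper":1}])

```text
t: 5.8
ee_pos: [0.5474, -0.047, 0.1711]
eef_rot: [[-0.997, 0.075, -0.0], [0.075, 0.997, 0.0], [0.0, 0.0, -1.0]]
contact_force: [0.6, -0.3, -3.0]
gripper_width: 0.0144
grasp_force: 59.0
```

arm_command(motion=[{"tx":-1,"ty":0,"tz":0,"rx":0,"ry":0,"rz":0,"gripper":1},{"tx":-1,"ty":0,"tz":0,"rx":0,"ry":0,"rz":0,"gripper":1},{"tx":-1,"ty":0,"tz":0,"rx":0,"ry":0,"rz":0,"gripper":1},{"tx":0,"ty":0,"tz":0,"rx":0,"ry":0,"rz":0,"gripper":1}])

```text
t: 6.2
ee_pos: [0.5503, -0.0473, 0.1711]
eef_rot: [[-0.997, 0.075, -0.0], [0.075, 0.997, 0.0], [0.0, -0.0, -1.0]]
contact_force: [-0.3, 0.0, -2.6]
gripper_width: 0.0147
grasp_force: 59.0
```

arm_command(motion=[{"tx":-1,"ty":0,"tz":0,"rx":0,"ry":0,"rz":0,"gripper":1},{"tx":-1,"ty":0,"tz":0,"rx":0,"ry":0,"rz":0,"gripper":1},{"tx":0,"ty":0,"tz":0,"rx":0,"ry":0,"rz":0,"gripper":1}])

```text
t: 6.5
ee_pos: [0.5519, -0.0474, 0.171]
eef_rot: [[-0.997, 0.075, -0.001], [0.075, 0.997, 0.0], [0.001, 0.0, -1.0]]
contact_force: [-4.4, 0.0, -2.5]
gripper_width: 0.0149
grasp_force: 59.0
```

arm_command(motion=[{"tx":-1,"ty":0,"tz":0,"rx":0,"ry":0,"rz":0,"gripper":1},{"tx":-1,"ty":0,"tz":0,"rx":0,"ry":0,"rz":0,"gripper":1},{"tx":0,"ty":0,"tz":0,"rx":0,"ry":0,"rz":0,"gripper":1}])

```text
t: 6.8
ee_pos: [0.5541, -0.0475, 0.171]
eef_rot: [[-0.997, 0.075, -0.001], [0.075, 0.997, 0.0], [0.001, 0.0, -1.0]]
contact_force: [-4.7, 0.1, -4.5]
gripper_width: 0.0149
grasp_force: 59.0
```

arm_command(motion=[{"tx":-1,"ty":0,"tz":0,"rx":0,"ry":0,"rz":0,"gripper":1},{"tx":-1,"ty":0,"tz":0,"rx":0,"ry":0,"rz":0,"gripper":1},{"tx":0,"ty":0,"tz":0,"rx":0,"ry":0,"rz":0,"gripper":1}])

```text
t: 7.1
ee_pos: [0.5561, -0.0477, 0.171]
eef_rot: [[-0.997, 0.075, -0.001], [0.075, 0.997, 0.0], [0.001, 0.0, -1.0]]
contact_force: [-5.1, 0.9, -3.4]
gripper_width: 0.0147
grasp_force: 59.0
```

First touch came at TCP x ≈ 0.551, and the steady 4–5 N is the gate's spring. Pushing on towards the spine (expected at x ≈ 0.574).

arm_command(motion=[{"tx":-1.5,"ty":0,"tz":0,"rx":0,"ry":0,"rz":0,"gripper":1},{"tx":-1.5,"ty":0,"tz":0,"rx":0,"ry":0,"rz":0,"gripper":1},{"tx":-1.5,"ty":0,"tz":0,"rx":0,"ry":0,"rz":0,"gripper":1},{"tx":-1.5,"ty":0,"tz":0,"rx":0,"ry":0,"rz":0,"gripper":1},{"tx":0,"ty":0,"tz":0,"rx":0,"ry":0,"rz":0,"gripper":1}])

```text
t: 7.6
ee_pos: [0.5621, -0.0481, 0.1708]
eef_rot: [[-0.997, 0.075, -0.001], [0.075, 0.997, 0.0], [0.001, 0.0, -1.0]]
contact_force: [-3.1, 0.0, -7.1]
gripper_width: 0.0145
grasp_force: 58.5
```

arm_command(motion=[{"tx":-1.5,"ty":0,"tz":0,"rx":0,"ry":0,"rz":0,"gripper":1},{"tx":-1.5,"ty":0,"tz":0,"rx":0,"ry":0,"rz":0,"gripper":1},{"tx":-1.5,"ty":0,"tz":0,"rx":0,"ry":0,"rz":0,"gripper":1},{"tx":-1,"ty":0,"tz":0,"rx":0,"ry":0,"rz":0,"gripper":1},{"tx":0,"ty":0,"tz":0,"rx":0,"ry":0,"rz":0,"gripper":1}])

```text
t: 8.1
ee_pos: [0.5677, -0.0486, 0.1709]
eef_rot: [[-0.997, 0.075, -0.0], [0.075, 0.997, 0.0], [0.0, 0.0, -1.0]]
contact_force: [-2.3, 0.5, -6.3]
gripper_width: 0.0143
grasp_force: 58.5
```

arm_command(motion=[{"tx":-1,"ty":0,"tz":0,"rx":0,"ry":0,"rz":0,"gripper":1},{"tx":-1,"ty":0,"tz":0,"rx":0,"ry":0,"rz":0,"gripper":1},{"tx":0,"ty":0,"tz":0,"rx":0,"ry":0,"rz":0,"gripper":1}])

```text
t: 8.4
ee_pos: [0.5698, -0.0487, 0.1711]
eef_rot: [[-0.997, 0.075, -0.0], [0.075, 0.997, 0.0], [0.0, 0.0, -1.0]]
contact_force: [-2.5, 0.5, -6.1]
gripper_width: 0.0143
grasp_force: 58.5
```

arm_command(motion=[{"tx":-1,"ty":0,"tz":0,"rx":0,"ry":0,"rz":0,"gripper":1},{"tx":-1,"ty":0,"tz":0,"rx":0,"ry":0,"rz":0,"gripper":1},{"tx":0,"ty":0,"tz":0,"rx":0,"ry":0,"rz":0,"gripper":1}])

```text
t: 8.7
ee_pos: [0.572, -0.0489, 0.1711]
eef_rot: [[-0.997, 0.075, 0.0], [0.075, 0.997, 0.0], [-0.0, 0.0, -1.0]]
contact_force: [-2.4, -0.3, -7.2]
gripper_width: 0.0147
grasp_force: 58.5
```

arm_command(motion=[{"tx":0,"ty":0,"tz":2,"rx":0,"ry":0,"rz":0,"gripper":1},{"tx":0,"ty":0,"tz":2,"rx":0,"ry":0,"rz":0,"gripper":1},{"tx":0,"ty":0,"tz":0,"rx":0,"ry":0,"rz":0,"gripper":1}])

```text
t: 9.0
ee_pos: [0.5719, -0.0489, 0.1669]
eef_rot: [[-0.997, 0.075, 0.0], [0.075, 0.997, 0.0], [-0.0, 0.0, -1.0]]
contact_force: [-0.4, -0.3, -7.9]
gripper_width: 0.0148
grasp_force: 58.5
```

arm_command(motion=[{"tx":0,"ty":0,"tz":2,"rx":0,"ry":0,"rz":0,"gripper":1},{"tx":0,"ty":0,"tz":2,"rx":0,"ry":0,"rz":0,"gripper":1},{"tx":0,"ty":0,"tz":0,"rx":0,"ry":0,"rz":0,"gripper":1}])

```text
t: 9.3
ee_pos: [0.5718, -0.0489, 0.1629]
eef_rot: [[-0.997, 0.075, 0.0], [0.075, 0.997, 0.0], [-0.0, 0.0, -1.0]]
contact_force: [-0.7, -0.9, -7.1]
gripper_width: 0.0145
grasp_force: 58.6
```

arm_command(motion=[{"tx":0,"ty":0,"tz":2,"rx":0,"ry":0,"rz":0,"gripper":1},{"tx":0,"ty":0,"tz":2,"rx":0,"ry":0,"rz":0,"gripper":1},{"tx":0,"ty":0,"tz":2,"rx":0,"ry":0,"rz":0,"gripper":1},{"tx":0,"ty":0,"tz":0,"rx":0,"ry":0,"rz":0,"gripper":1}])

```text
t: 9.7
ee_pos: [0.5718, -0.0489, 0.1568]
eef_rot: [[-0.997, 0.075, -0.0], [0.075, 0.997, 0.0], [0.0, 0.0, -1.0]]
contact_force: [-2.1, 0.9, -5.8]
gripper_width: 0.0145
grasp_force: 58.8
```

arm_command(motion=[{"tx":0,"ty":0,"tz":2,"rx":0,"ry":0,"rz":0,"gripper":1},{"tx":0,"ty":0,"tz":2,"rx":0,"ry":0,"rz":0,"gripper":1},{"tx":0,"ty":0,"tz":2,"rx":0,"ry":0,"rz":0,"gripper":1},{"tx":0,"ty":0,"tz":0,"rx":0,"ry":0,"rz":0,"gripper":1}])

```text
t: 10.1
ee_pos: [0.572, -0.0489, 0.1512]
eef_rot: [[-0.997, 0.075, 0.001], [0.075, 0.997, -0.0], [-0.001, -0.0, -1.0]]
contact_force: [-0.3, -0.0, -1.8]
gripper_width: 0.0144
grasp_force: 59.4
```

arm_command(motion=[{"tx":0,"ty":0,"tz":2,"rx":0,"ry":0,"rz":0,"gripper":1},{"tx":0,"ty":0,"tz":2,"rx":0,"ry":0,"rz":0,"gripper":1},{"tx":0,"ty":0,"tz":2,"rx":0,"ry":0,"rz":0,"gripper":1},{"tx":0,"ty":0,"tz":0,"rx":0,"ry":0,"rz":0,"gripper":1}])

```text
t: 10.5
ee_pos: [0.5716, -0.0489, 0.1449]
eef_rot: [[-0.997, 0.075, -0.0], [0.075, 0.997, 0.0], [0.0, 0.0, -1.0]]
contact_force: [0.4, 0.0, -2.1]
gripper_width: 0.0143
grasp_force: 59.4
```

arm_command(motion=[{"tx":1.5,"ty":0,"tz":2,"rx":0,"ry":0,"rz":0,"gripper":1},{"tx":1,"ty":0,"tz":2,"rx":0,"ry":0,"rz":0,"gripper":1},{"tx":0,"ty":0,"tz":2,"rx":0,"ry":0,"rz":0,"gripper":1},{"tx":0,"ty":0,"tz":0,"rx":0,"ry":0,"rz":0,"gripper":1}])

```text
t: 10.9
ee_pos: [0.5691, -0.0487, 0.1389]
eef_rot: [[-0.997, 0.075, -0.0], [0.075, 0.997, 0.0], [0.0, 0.0, -1.0]]
contact_force: [0.6, -0.2, -1.2]
gripper_width: 0.0145
grasp_force: 59.4
```

Run:
```python
from h import *
go([.5695,-.0489,.134],-4)
a,_=grab('scene')
save('hung.png',a,(260,155,360,230),8)
```

```text
t 10.9 pos [ 0.5691 -0.0487  0.1389] yaw(-x) -4.31 z [-4.e-04  1.e-04 -1.e+00] w 0.0145 F [ 0.63 -0.23 -1.18]
tool mm [-0.5 -0.2  4.9] rz -0.31
```

View pics/hung.png

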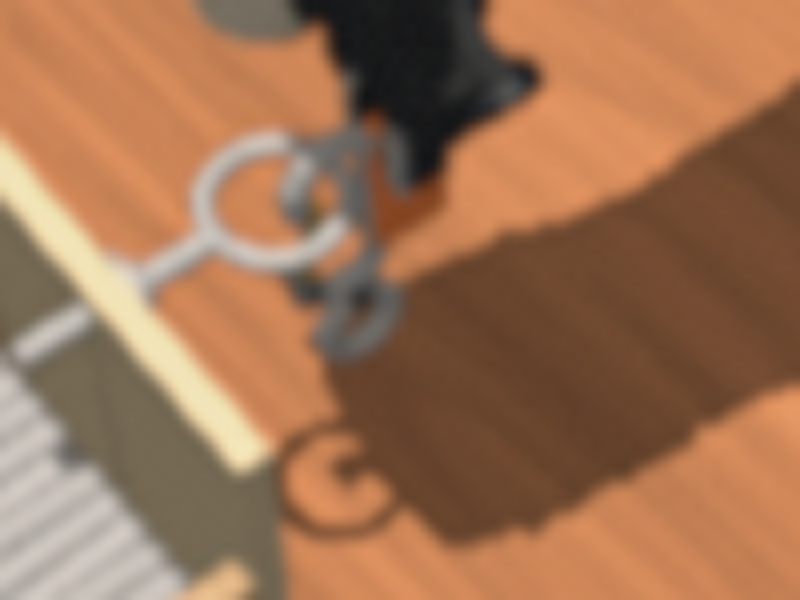

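The bar of the ring is inside the hook: the hook's nose and gate at (300,200) lie within the ring's loop and the crown crosses over at (340,140). Lowering until the ring carries the weight.

arm_command(motion=[{"tx":0,"ty":0,"tz":1,"rx":0,"ry":0,"rz":0,"gripper":1},{"tx":0,"ty":0,"tz":1,"rx":0,"ry":0,"rz":0,"gripper":1},{"tx":0,"ty":0,"tz":0,"rx":0,"ry":0,"rz":0,"gripper":1}])

```text
t: 11.25
ee_pos: [0.5694, -0.0487, 0.1372]
eef_rot: [[-0.997, 0.075, 0.0], [0.075, 0.997, -0.0], [-0.0, -0.0, -1.0]]
contact_force: [0.4, -0.8, -0.7]
gripper_width: 0.0144
grasp_force: 59.7
```

arm_command(motion=[{"tx":0,"ty":0,"tz":1,"rx":0,"ry":0,"rz":0,"gripper":1},{"tx":0,"ty":0,"tz":0.5,"rx":0,"ry":0,"rz":0,"gripper":1},{"tx":0,"ty":0,"tz":0,"rx":0,"ry":0,"rz":0,"gripper":1}])

```text
t: 11.55
ee_pos: [0.5696, -0.0487, 0.1365]
eef_rot: [[-0.997, 0.075, 0.001], [0.075, 0.997, -0.0], [-0.001, -0.0, -1.0]]
contact_force: [-2.9, 0.3, 8.4]
gripper_width: 0.0148
grasp_force: 60.9
```

arm_command(motion=[{"tx":0,"ty":0,"tz":0.5,"rx":0,"ry":0,"rz":0,"gripper":1},{"tx":0,"ty":0,"tz":0,"rx":0,"ry":0,"rz":0,"gripper":1},{"tx":0,"ty":0,"tz":0,"rx":0,"ry":0,"rz":0,"gripper":1}])

```text
t: 11.85
ee_pos: [0.5697, -0.0487, 0.1363]
eef_rot: [[-0.997, 0.075, 0.002], [0.075, 0.997, -0.0], [-0.002, -0.0, -1.0]]
contact_force: [-4.1, 1.2, 11.9]
gripper_width: 0.0146
grasp_force: 61.4
```

arm_command(motion=[{"tx":0.3,"ty":0,"tz":-1,"rx":0,"ry":0,"rz":0,"gripper":1},{"tx":0,"ty":0,"tz":0,"rx":0,"ry":0,"rz":0,"gripper":1},{"tx":0,"ty":0,"tz":0,"rx":0,"ry":0,"rz":0,"gripper":1}], grip_force=20)

```text
t: 12.15
ee_pos: [0.5694, -0.0487, 0.1366]
eef_rot: [[-0.997, 0.075, 0.001], [0.075, 0.997, -0.0], [-0.001, -0.0, -1.0]]
contact_force: [-0.1, 0.3, 6.6]
gripper_width: 0.0144
grasp_force: 60.4
```

arm_command(motion=[{"tx":0,"ty":0,"tz":-0.7,"rx":0,"ry":0,"rz":0,"gripper":1},{"tx":0,"ty":0,"tz":0,"rx":0,"ry":0,"rz":0,"gripper":1},{"tx":0,"ty":0,"tz":0,"rx":0,"ry":0,"rz":0,"gripper":1}], grip_force=20)

```text
t: 12.45
ee_pos: [0.569, -0.0487, 0.1368]
eef_rot: [[-0.997, 0.075, 0.0], [0.075, 0.997, -0.0], [-0.0, -0.0, -1.0]]
contact_force: [1.2, -0.5, 2.3]
gripper_width: 0.0144
grasp_force: 59.8
```

arm_command(motion=[{"tx":0,"ty":0,"tz":-0.3,"rx":0,"ry":0,"rz":0,"gripper":1},{"tx":0,"ty":0,"tz":0,"rx":0,"ry":0,"rz":0,"gripper":0.5},{"tx":0,"ty":0,"tz":0,"rx":0,"ry":0,"rz":0,"gripper":0},{"tx":0,"ty":0,"tz":0,"rx":0,"ry":0,"rz":0,"gripper":0},{"tx":0,"ty":0,"tz":0,"rx":0,"ry":0,"rz":0,"gripper":-0.2},{"tx":0,"ty":0,"tz":0,"rx":0,"ry":0,"rz":0,"gripper":-0.2},{"tx":0,"ty":0,"tz":0,"rx":0,"ry":0,"rz":0,"gripper":-0.2}])

```text
t: 13.15
ee_pos: [0.569, -0.0487, 0.1372]
eef_rot: [[-0.997, 0.075, -0.0], [0.075, 0.997, -0.0], [0.0, -0.0, -1.0]]
contact_force: [1.2, 0.1, 0.2]
gripper_width: 0.0513
grasp_force: 0.0
```

Run:
```python
from h import *
go([.47,-.042,.137],-4)
a,_=grab('scene')
save('rel.png',a,(260,155,360,230),8)
```

```text
t 13.15 pos [ 0.569  -0.0487  0.1372] yaw(-x) -4.31 z [-0. -0. -1.] w 0.0513 F [1.22 0.14 0.18]
tool mm [99.2 -0.8  0.2] rz -0.31
```

View pics/rel.png

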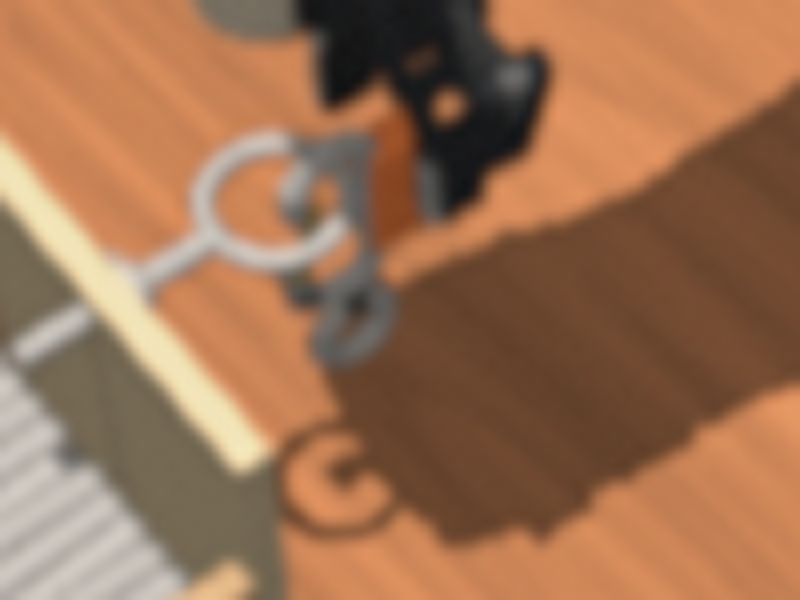

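The hook hangs from the ring, the sleeve free at (395,180) between the open fingers. Waiting a moment, then drawing straight back.

arm_command(motion=[{"tx":0,"ty":0,"tz":0,"rx":0,"ry":0,"rz":0,"gripper":-0.3},{"tx":0,"ty":0,"tz":0,"rx":0,"ry":0,"rz":0,"gripper":-0.3},{"tx":0,"ty":0,"tz":0,"rx":0,"ry":0,"rz":0,"gripper":-0.3},{"tx":3,"ty":0,"tz":0,"rx":0,"ry":0,"rz":0,"gripper":-0.3},{"tx":6,"ty":0,"tz":0,"rx":0,"ry":0,"rz":0,"gripper":-0.3},{"tx":10,"ty":0,"tz":0,"rx":0,"ry":0,"rz":0,"gripper":-0.3},{"tx":15,"ty":0,"tz":0,"rx":0,"ry":0,"rz":0,"gripper":-0.3},{"tx":20,"ty":0,"tz":0,"rx":0,"ry":0,"rz":0,"gripper":-0.3}])

```text
t: 14.0
ee_pos: [0.5141, -0.0445, 0.1371]
eef_rot: [[-0.997, 0.075, 0.0], [0.075, 0.997, 0.0], [0.0, 0.0, -1.0]]
contact_force: [-0.1, 0.4, 0.3]
gripper_width: 0.0557
grasp_force: 0.0
```

arm_command(motion=[{"tx":25,"ty":0,"tz":0,"rx":0,"ry":0,"rz":0,"gripper":-0.3},{"tx":25,"ty":0,"tz":0,"rx":0,"ry":0,"rz":0,"gripper":-0.3},{"tx":20,"ty":0,"tz":0,"rx":0,"ry":0,"rz":0,"gripper":-0.3},{"tx":0,"ty":0,"tz":0,"rx":0,"ry":0,"rz":0,"gripper":-0.3},{"tx":0,"ty":0,"tz":0,"rx":0,"ry":0,"rz":0,"gripper":-0.3},{"tx":0,"ty":0,"tz":0,"rx":0,"ry":0,"rz":0,"gripper":-0.3},{"tx":0,"ty":0,"tz":0,"rx":0,"ry":0,"rz":0,"gripper":-0.3},{"tx":0,"ty":0,"tz":0,"rx":0,"ry":0,"rz":0,"gripper":-0.3}])

```text
t: 14.8
ee_pos: [0.4456, -0.0394, 0.137]
eef_rot: [[-0.997, 0.075, -0.0], [0.075, 0.997, 0.0], [0.0, 0.0, -1.0]]
contact_force: [0.4, 0.5, -0.6]
gripper_width: 0.0553
grasp_force: 0.0
```

Run:
```python
from h import *
a,_=grab('scene')
for i in range(4): grab('top')
c,_=grab('scene')
print(ctrl.state()['t'],ctrl.state()['ee_pos'],'moving px diff',np.abs(a.astype(int)-c)[170:215,285:320].max())
save('end.png',c,(260,155,360,230),8)
```

```text
15.1 [ 0.44534756 -0.03934514  0.13712425] moving px diff 10
```

View pics/end.png

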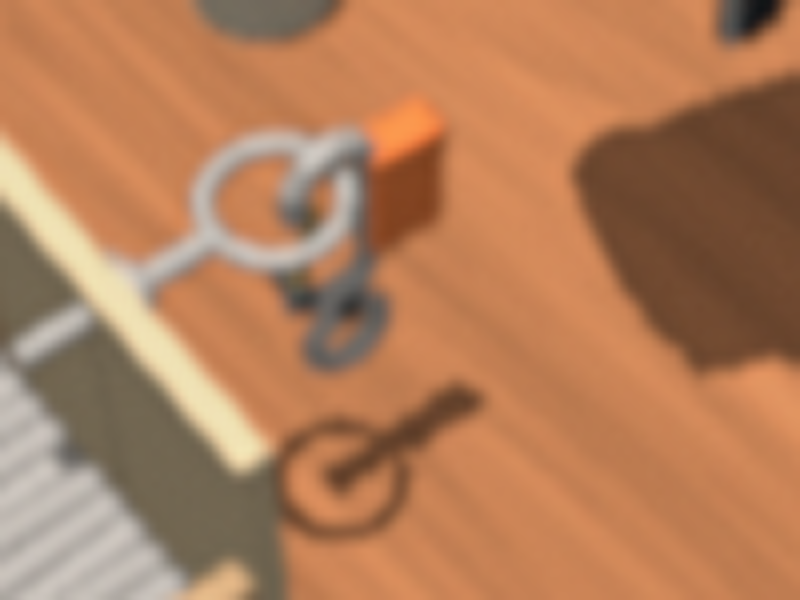

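The hook hangs still and freely from the ring: crown over the bar at (345,150), gate line straight from the nose at (295,205) to the hinge at (300,295), robot well clear. Handing in.

```bash
python3 -c "
from h import *
print(ctrl.sign_off())"
```

```text
the job is handed in; nothing more can be done
None
```

The hook now hangs free and still from the eyebolt's ring with its gate shut as far as the last picture shows, peak readings put hook-on-ring force at about 15 N, and the job was handed in at about 15 s; sign-off returned no verdict.

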